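# Free a seized wing nut on a gluing jig and take the offcut out

### The job

The wing nut on the gluing jig has seized: work it loose by rocking it back and forth in small arcs, gently enough not to twist its stud off, then turn it a quarter turn anticlockwise so that its tongue is clear of the dark wooden offcut. Lift the offcut out and lay it flat on the pine block, well supported, without disturbing the other things on the bench.

Things in the scene. Friction and masses are not known exactly. Their poses are not given: they have to be found in the camera images.
- jig: plywood gluing jig fixed to the bench, board 86 x 250 x 18 mm (x, y, z), origin at the centre of its underside. The offcut lies on the board along the jig's y, centred on it, between low fences (8 mm high, 2 mm clear of it; none beside the middle 70 mm of its length). The wing nut's vertical axis is at y = +94 mm
- wing_grip (a point): centre of the grip bar of the steel wing nut, on its vertical axis, 73 mm above the bench. Bar 10 mm thick (local x), 56 to 66 mm long (local y), 58 to 86 mm above the bench. Below it a tongue 14 mm wide reaches 41 mm from the axis along local -y, 42 to 49 mm above the bench, over the offcut's end. Axes turn with the nut
- wing_nut (a joint): angle of the wing nut, rad: 0 as found (bar along the jig's y), + anticlockwise from above (loosens); tongue clear from 1.2, end stop 1.55. Seized: 0.1 rad of play each way. Turned to one end of the play (drags at 0.2-0.3 N m, then a hard stop), then to the other, by turns, the play widens to 0.17; after 3 to 7 reversals no stop is left anticlockwise and it turns freely (0.05 N m)
- stud (a joint): twist of the steel stud that carries the wing nut, rad, + anticlockwise from above; 0 unloaded; it springs. It winds up 0.2 rad per N m of turning moment on the nut and shears at 0.1 rad (0.5 N m) either way; the nut's play does not include it
- offcut_center (a point): centre of the loose mahogany offcut, dark plain wood, 45 x 140 x 22 mm (local x, y, z), about 0.1 kg; lies on the jig board, top 40 mm above the bench
- pine_top (a point): centre of the top face of the loose pale pine block, 105 x 220 x 42 mm (local x, y, z), lying on the bench, top 42 mm above it
- beeswax_cake: bystander: brown round cake, 62 mm across, 22 mm high; origin at the centre of its underside
- card_box: bystander: cream card box 73 x 113 x 39 mm; origin at the centre of its underside
- green_spool: bystander: wooden spool of green thread, 46 mm across, 55 mm high; origin at the centre of its underside
- roll: bystander: flat tan roll, 72 mm across, 14 mm high; origin at the centre of its underside
Mind the look-alikes: they are no part of the job. Leave any blue look-alike of the part that bears offcut_center alone.

How it is judged:
On the way, in this order (a step that is already met when the one before it is completed fails the run):
1. the wing nut is broken free and turned anticlockwise until its tongue is clear of the offcut, which still lies in the jig (value of joint wing_nut above 1.2 rad and distance of offcut_center from where it was at the start of the episode below 0.012 m), for 0.2 s.
2. the offcut is lifted out of the jig (height (world z) of offcut_center above 0.06 m), for 0.1 s.
At the end, for the whole second after the job is handed in: the offcut lies flat (within 0.1 rad) on the pine block, its centre within 45 mm of the block's centre across and 90 mm along; the pine block lies on the bench; the wing nut stands at more than 1.2 rad (height (world z) of offcut_center between 0.049 and 0.057 m and angle between offcut_center's own z axis and vertical below 0.1 rad and x of offcut_center in the frame of pine_top between -0.045 and 0.045 m and y of offcut_center in the frame of pine_top between -0.09 and 0.09 m and height (world z) of pine_top between 0.039 and 0.045 m and value of joint wing_nut above 1.2 rad); the robot touches nothing.
It fails at once if the stud is twisted by more than 0.1 rad (0.5 N m): it shears (value of joint stud above 0.1 rad or value of joint stud below -0.1 rad).
It fails at once if a bystander or the pine block is pushed more than 30 mm (distance of any of beeswax_cake, card_box, green_spool, roll, pine_top from where it was at the start of the episode above 0.03 m).
It also fails if it takes over 72 s, if anything falls off the work surface, if the arm or the gripper's body presses on something with over 40 N, if the wrist force passes 120 N, or if a joint passes its speed limit or range.

### The arm

A 6-joint arm with a two-finger parallel gripper is mounted at the origin on a cart in front of the work surface, level with it; the furniture and walls round the work are solid. World frame = base frame: x ahead of the robot, y to its left, z up, the work surface at z = 0. Lengths are in m, angles in rad, forces in N, time in s.
With the tool pointing down it reaches from about 0.3 to 0.775 m from the base axis. Payload 14.6 kg.
Tool frame: the origin (TCP) lies at the very end of the fingers, on their centre line; the grasp point (between the pads) lies 19 mm behind it; z points along the fingers, y is the direction in which the jaws open and shut (so a half turn about z gives the same grasp; the last joint's range is limited). The gripper opens to 94 mm and grips with 3 to 60 N. Pads are 16 mm wide; open, the fingers measure 119 mm over their backs; the gripper's body (75 mm by 177 mm) begins 78 mm behind the grasp point.
Start: joints at [1.103, 0.3, 1.521, -0, 1.321, -0.067], TCP at [0.215, 0.506, 0.205] pointing down, gripper open.
Joint ranges: [-3.03, 3.03], [-0.79, 2.21], [0.23, 2.52], [-1.04, 4.18], [0, 3.07], [-2.55, 2.55]. Speed limits (rad/s): [2.22, 2.22, 2.57, 3.14, 3.14, 3.14].

### API

Orientations are given as [roll, pitch, yaw] about the fixed x, y, z axes, in that order (R = Rz(yaw) Ry(pitch) Rx(roll)).
In Python, from station import ctrl, eyes gives the robot as it stands.
- The arm moves only by the tool jog_arm, never from a script. Its argument "moves" is a list of rows, each a list of 3 entries, a list of its own where there are three numbers: the shift along the world's x, y, z in mm, then the turn, a rotation vector about the world's x, y, z in units of 5 degrees (1.0 is 5 degrees), then the finger opening in mm, from 0 to 94. In form: [[[tx, ty, tz], [wx, wy, wz], jaw], ...]. A call has 1 to 5 rows; each row is the pose to reach, as a shift and turn from the pose commanded when the call began; what a row does not reach only later rows make up. A row lasts 1/12 s, in which the tool goes at most 41.7 mm and 7.16 degrees, less where a joint would pass 70% of its speed; a pose out of reach is approached as far as the arm can. A call with a gripper value outside its range is refused whole. The fingers move at their own pace and stop on an object; "squeeze" is the grip in N (left out, the last holds). Time passes only in rows, so rows that repeat a pose let the fingers close. It gives the time, the measured TCP pose, the force and the opening at its end, in the units of the state.
- ctrl.get_obs(): the state, without advancing time (a new reading comes with each control period).
- eyes.camera(name): name is "scene" or "top" or "wrist"; returns a dict with "frame" (480x640x3 uint8, red, green, blue), "vertical_fov" (degrees; the focal length in pixels is half the picture's height over the tangent of half this angle, whatever the lens; pixels are square), "cx", "cy" (the principal point, pixels), "eye" and "attitude" of the camera in the world; the wrist camera has in their place "hand_eye" (4x4, takes a point from camera to tool coordinates, whose origin is the TCP and whose axes are the flange's). Camera axes: x right, y down, z forward; pixel columns grow to the right and rows downward; lengths in m; the calibration is good to about 2 mm. A picture is of the moment at which its call begins: read the wrist's pose just before it. There is no depth.
- ctrl.hand_in(): hands the job in, once; it reports no verdict.
The state is a dict: "time_s": time; "qpos": joint angles; "joint_vel": joint speeds; "tau": joint torques, N m; "ee_pos": TCP position; "eef_rot": TCP orientation; "force": force on the tool from outside, world axes, zero at the start; "moment": the same for the moment, N m; "grip_width": finger opening in m.
Only numpy, scipy, OpenCV 4.12 (cv2) and the standard library are available. Lean on these libraries where they do the work, as an engineer would, in place of code of your own. Each camera call takes 0.05 s, during which the arm holds its last target.

## Working session

There is one attempt and no reset: what is moved stays moved. The work goes in short steps, Python scripts to look and compute and a tool call to move; the robot and the scene stay as the last step left them, time stands still between calls to the robot, and variables do not carry over. Pictures are saved under pics/ and viewed, and the job is handed in when it is done.

Besides the shell and the picture viewer there is one more tool, called after "Emit:" as name(argument=value, ...), one argument or row to a line, values as JSON. jog_arm: Moves the arm, as the interface text tells. Its arguments: {"type":"object","properties":{"moves":{"type":"array","items":{"type":"array"}},"squeeze":{"type":"number"}},"required":["moves"]}

```bash
ls; mkdir -p pics
python3 - <<'E'
from station import ctrl, eyes
import cv2
o=ctrl.get_obs(); print(o)
for n in ["scene","top"]:
    c=eyes.camera(n); cv2.imwrite(f"pics/{n}0.png",c["frame"][:,:,::-1]); print(n,{k:v for k,v in c.items() if k!="frame"})
E
```

```text
pics
{'time_s': 0.0, 'qpos': array([ 1.10340929e+00,  3.00512704e-01,  1.52158829e+00,  6.84293935e-06,
        1.32066952e+00, -6.65859695e-02]), 'joint_vel': array([-1.83172671e-04,  4.66547083e-05,  8.05230194e-04,  1.69380917e-03,
        1.92929782e-03,  1.98542911e-04]), 'tau': array([ 1.18653523e-03, -5.31797898e+01, -3.52743816e+01,  7.08540785e-02,
        2.43704132e-02, -1.60644604e-04]), 'ee_pos': array([0.21446302, 0.50618306, 0.20486045]), 'eef_rot': array([-3.14041784e+00, -8.49843956e-05,  2.74078984e+00]), 'force': array([-0.40650678, -0.22035253, -0.19796724]), 'moment': array([-0.0371154 , -0.01107775, -0.03556666]), 'grip_width': 0.09379457953801815}
scene {'vertical_fov': 54.73458488232066, 'cx': 317.6331913923885, 'cy': 240.18206870781415, 'eye': array([ 0.00236295, -0.6851341 ,  0.52805049]), 'attitude': array([-2.04027627, -0.00254105, -0.69811643])}
top {'vertical_fov': 55.45731833837383, 'cx': 322.51182759811604, 'cy': 242.14406996003677, 'eye': array([0.42480873, 0.01583117, 1.13646896]), 'attitude': array([-2.98564213, -0.02381691, -1.56456219])}
```

View pics/scene0.png

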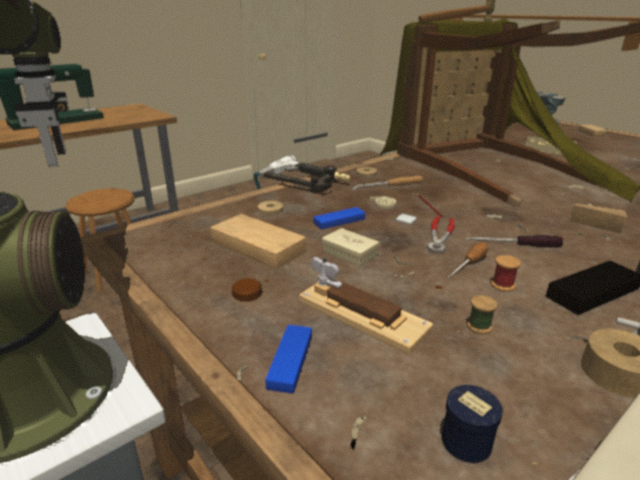

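View pics/top0.png

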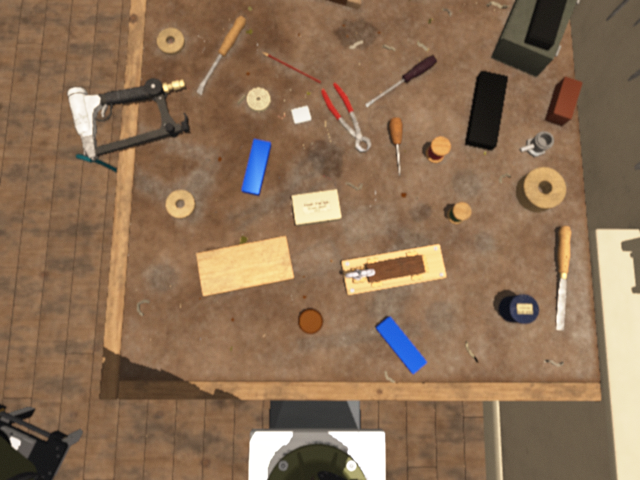

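The dark offcut on the jig is at about (395,268) in the top view, with the wing nut at (360,273) and the pine block at (245,265). The look-alikes are two blue bars at (256,167) and (400,345) and a black block at (487,110). My choice is the brown bar in the jig, which I'll check in an enlarged crop.

```bash
cat > h.py <<'E'
from station import ctrl, eyes
import cv2, numpy as np
from scipy.spatial.transform import Rotation as R
def cam(n):
    o=ctrl.get_obs(); c=eyes.camera(n); f=240/np.tan(np.radians(c["vertical_fov"])/2)
    if n=="wrist":
        T=np.eye(4);T[:3,:3]=R.from_euler("xyz",o["eef_rot"]).as_matrix();T[:3,3]=o["ee_pos"]
        T=T@np.array(c["hand_eye"]); Rm,e=T[:3,:3],T[:3,3]
    else: Rm,e=R.from_euler("xyz",c["attitude"]).as_matrix(),np.array(c["eye"])
    return dict(img=c["frame"][:,:,::-1].copy(),f=f,cx=c["cx"],cy=c["cy"],R=Rm,e=e)
def ray(c,u,v,z):
    d=c["R"]@np.array([(u-c["cx"])/c["f"],(v-c["cy"])/c["f"],1]); return c["e"]+d*(z-c["e"][2])/d[2]
def proj(c,p):
    q=c["R"].T@(np.asarray(p)-c["e"]); return c["f"]*q[:2]/q[2]+[c["cx"],c["cy"]]
def crop(c,x0,y0,x1,y1,s,name):
    cv2.imwrite(f"pics/{name}.png",cv2.resize(c["img"][y0:y1,x0:x1],None,fx=s,fy=s,interpolation=cv2.INTER_CUBIC))
E
python3 - <<'E'
from h import *
c=cam("top"); crop(c,330,235,460,305,6,"t1"); crop(c,185,225,315,305,6,"t2")
for u,v,z in [(393,268,.02),(395,268,.04),(245,265,.042),(310,321,.022),(317,207,.039),(460,211,.055),(438,149,.055),(180,204,.014),(400,345,.022)]: print(u,v,ray(c,u,v,z).round(4))
E
```

```text
393 268 [ 0.5378 -0.1837  0.02  ]
395 268 [ 0.5358 -0.185   0.04  ]
245 265 [0.5397 0.1764 0.042 ]
310 321 [0.408  0.0193 0.022 ]
317 207 [0.6851 0.0049 0.039 ]
460 211 [ 0.6754 -0.3443  0.055 ]
438 149 [ 0.833  -0.2955  0.055 ]
180 204 [0.6946 0.3476 0.014 ]
400 345 [ 0.3526 -0.1969  0.022 ]
```

View pics/t1.png

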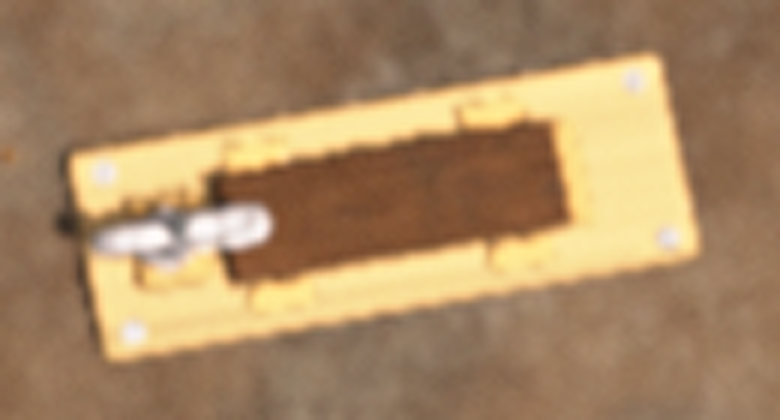

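View pics/t2.png

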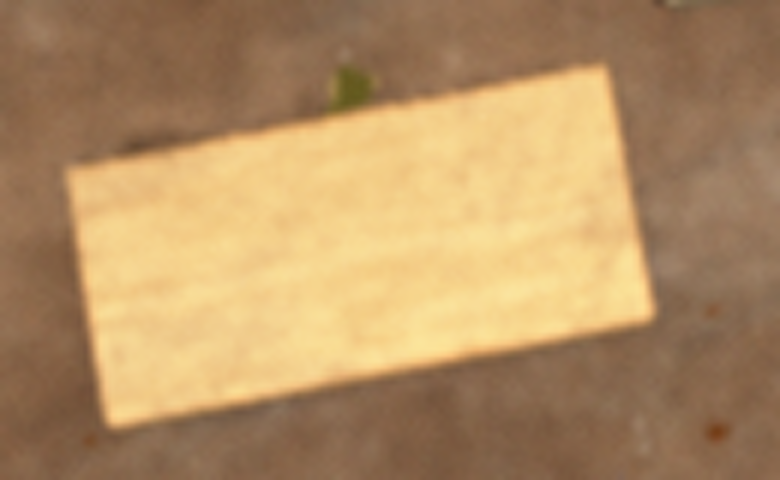

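The crop shows plain dark brown wood in the jig. The board corners are at (70,155), (655,55), (700,255) and (108,360), and the nut hub is at (172,235). I'll compute the poses from these.

Run:
```python
from h import *
c=cam("top")
def four(P,o,z):
    W=np.array([ray(c,x/6+o[0],y/6+o[1],z) for x,y in P]); m=W.mean(0)
    e=W[0]+W[3]-W[1]-W[2]; yaw=np.degrees(np.arctan2(-e[0],e[1]))
    print(W.round(3).tolist(), m.round(4),"yaw",yaw.round(2),"L",np.linalg.norm(e[:2])/2,"W",np.linalg.norm(W[0]-W[3]),np.linalg.norm(W[1]-W[2])); return m,np.radians(yaw)
m,y=four([(70,155),(655,55),(700,255),(108,360)],(330,235),.018)
yd=np.array([-np.sin(y),np.cos(y)]); print("nut",m[:2]+.094*yd, proj(c,[*(m[:2]+.094*yd),.086]), ray(c,330+172/6,235+230/6,.086))
four([(222,180),(553,122),(570,222),(235,280)],(330,235),.04)
four([(68,168),(605,66),(655,318),(108,428)],(185,225),.042)
```

```text
[[0.555, -0.057, 0.018], [0.599, -0.301, 0.018], [0.516, -0.317, 0.018], [0.471, -0.073, 0.018]] [ 0.535  -0.1868  0.018 ] yaw 10.31 L 0.2476784352742753 W 0.08510654468518916 0.08451317483537618
nut [ 0.51816773 -0.0943538 ] [359.62814297 273.3103233 ] [ 0.51809597 -0.09212827  0.086     ]
[[0.543, -0.117, 0.04], [0.567, -0.252, 0.04], [0.527, -0.258, 0.04], [0.502, -0.122, 0.04]] [ 0.5347 -0.1872  0.04  ] yaw 10.32 L 0.13747498077875558 W 0.040508783061437695 0.04099769363385202
[[0.568, 0.294, 0.042], [0.611, 0.08, 0.042], [0.51, 0.058, 0.042], [0.464, 0.273, 0.042]] [0.5382 0.1763 0.042 ] yaw 11.7 L 0.21894907337716904 W 0.10536370331617863 0.10409646896638866
```

Emit:
jog_arm(
  moves=[
    [[16, -32, 0], [0, 0, -0.6], 40],
    [[32, -64, 0], [0, 0, -1.2], 40],
    [[48, -96, 0], [0, 0, -1.8], 40],
    [[64, -128, 0], [0, 0, -2.4], 40],
    [[80, -160, 0], [0, 0, -3], 40],
  ],
)

```text
time_s: 0.62
ee_pos: [0.2949, 0.3448, 0.2053]
eef_rot: [-3.142, 0.0, 2.477]
force: [0.7, 0.8, 0.5]
grip_width: 0.0642
```

Emit:
jog_arm(
  moves=[
    [[16, -32, 0], [0, 0, -0.6], 40],
    [[32, -64, 0], [0, 0, -1.2], 40],
    [[48, -96, 0], [0, 0, -1.8], 40],
    [[64, -128, 0], [0, 0, -2.4], 40],
    [[80, -160, 0], [0, 0, -3], 40],
  ],
)

```text
time_s: 1.03
ee_pos: [0.3749, 0.1847, 0.2055]
eef_rot: [3.141, 0.0, 2.215]
force: [0.7, 0.6, -0.6]
grip_width: 0.0401
```

Emit:
jog_arm(
  moves=[
    [[16, -32, 0], [0, 0, -0.6], 40],
    [[32, -64, 0], [0, 0, -1.2], 40],
    [[48, -96, 0], [0, 0, -1.8], 40],
    [[64, -128, 0], [0, 0, -2.4], 40],
    [[80, -160, 0], [0, 0, -3], 40],
  ],
)

```text
time_s: 1.45
ee_pos: [0.455, 0.0246, 0.2055]
eef_rot: [3.141, 0.0, 1.953]
force: [1.0, 0.3, 0.0]
grip_width: 0.0403
```

Emit:
jog_arm(
  moves=[
    [[21, -39, 0], [0, 0, -0.8], 40],
    [[42, -78, 0], [0, 0, -1.6], 40],
    [[63, -118, 0], [0, 0, -2.32], 40],
    [[63, -118, 0], [0, 0, -2.32], 40],
  ],
)

```text
time_s: 1.78
ee_pos: [0.5189, -0.0961, 0.2048]
eef_rot: [-3.141, 0.0, 1.746]
force: [-0.7, -0.0, -0.3]
grip_width: 0.04
```

Run:
```python
from h import *
o=ctrl.get_obs(); print(o["ee_pos"],np.degrees(o["eef_rot"]),o["force"],o["moment"])
c=cam("wrist"); cv2.imwrite("pics/w1.png",c["img"]); print(c["e"],c["R"])
print(proj(c,[.518,-.093,.086]),proj(c,[.535,-.187,.04]))
```

```text
[ 0.51893246 -0.09609058  0.20483906] [-1.79976024e+02  2.72328319e-02  1.00015540e+02] [-0.70289245 -0.02241071 -0.2617022 ] [-0.0561576   0.05069439  0.02915672]
[ 0.50598481 -0.02741807  0.384232  ] [[ 0.98480552  0.16876621  0.04093964]
 [ 0.17365745 -0.95555738 -0.23822927]
 [-0.00108487  0.24171898 -0.97034569]]
[313.74331953 227.28943384] [314.02346411 305.59843331]
```

View pics/w1.png

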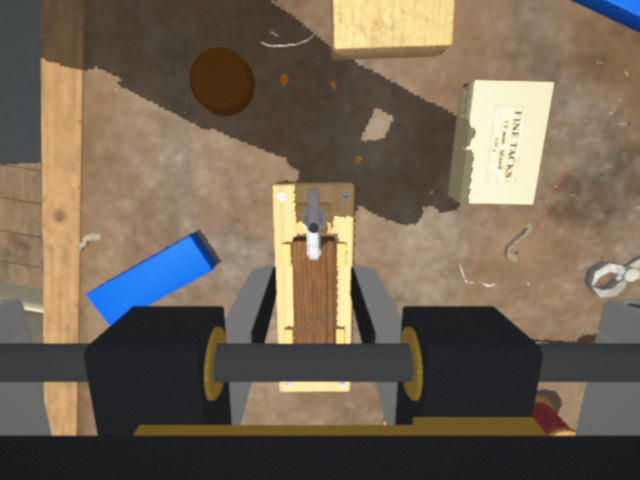

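Run:
```python
from h import *
c=cam("wrist"); crop(c,265,175,365,270,8,"w1c")
yd=np.array([-np.sin(np.radians(10.3)),np.cos(np.radians(10.3))])
for s in (-.03,0,.03): print(s,proj(c,[*(np.array([.518,-.0935])+s*yd),.086]))
```

```text
-0.03 [314.03772149 261.99916777]
0 [313.99496291 229.17240972]
0.03 [313.95013073 194.75369102]
```

View pics/w1c.png

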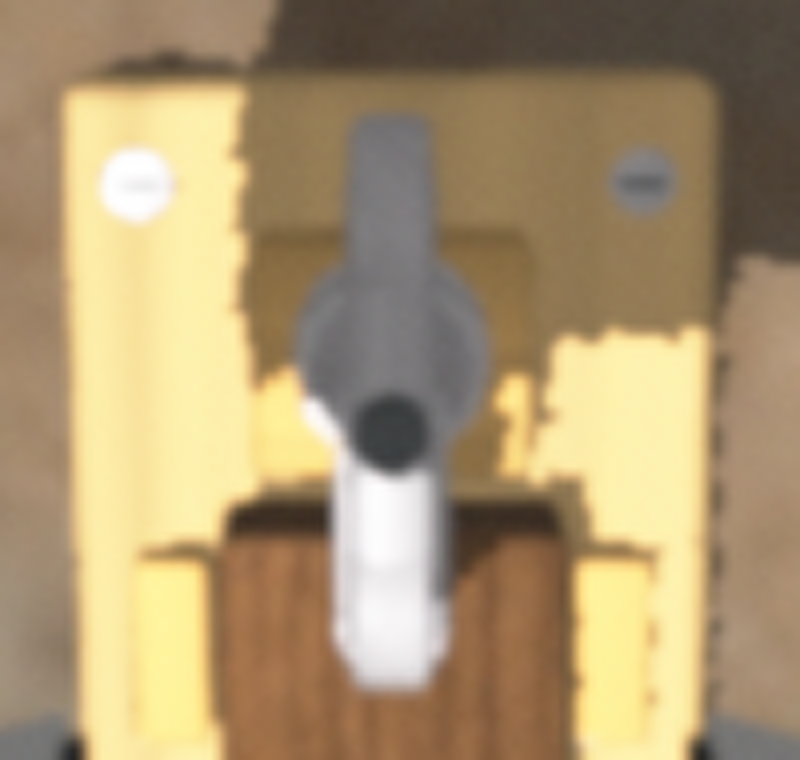

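The stud top is at wrist pixel (313.8,229), which agrees with the predicted (314.0,229.2) for the axis at (0.518,-0.0935). Descending onto the bar.

Emit:
jog_arm(
  moves=[
    [[-0.9, 2.6, -35], [0, 0, 0.06], 40],
    [[-0.9, 2.6, -70], [0, 0, 0.06], 36],
    [[-0.9, 2.6, -105], [0, 0, 0.06], 36],
    [[-0.9, 2.6, -130], [0, 0, 0.06], 36],
    [[-0.9, 2.6, -147], [0, 0, 0.06], 36],
  ],
  squeeze=15,
)

```text
time_s: 2.3
ee_pos: [0.515, -0.087, 0.0561]
eef_rot: [-3.139, -0.001, 1.761]
force: [0.7, -0.4, -0.2]
grip_width: 0.0361
```

Emit:
jog_arm(
  moves=[
    [[0, 0, 0], [0, 0, 0], 36],
    [[0, 0, 0], [0, 0, 0], 36],
  ],
)

```text
time_s: 2.47
ee_pos: [0.5163, -0.0878, 0.0587]
eef_rot: [-3.141, -0.001, 1.76]
force: [1.0, -0.6, -0.3]
grip_width: 0.036
```

```bash
cat > s.py <<'E'
from h import *
o=ctrl.get_obs(); print(o["time_s"],o["ee_pos"].round(4),np.degrees(o["eef_rot"]).round(2),o["force"].round(1),o["moment"].round(3),o["grip_width"].round(4))
F=o["force"];M=o["moment"];r=o["ee_pos"]-np.array([.518,-.0935,o["ee_pos"][2]]);print("Mz axis",M[2]+np.cross(r,F)[2], "yawdev rad",o["eef_rot"][2]-np.radians(100.3))
E
python3 s.py; python3 -c "
from h import *
c=cam('wrist');cv2.imwrite('pics/w2.png',c['img'])"
```

```text
Traceback (most recent call last):
  File "s.py", line 2, in <module>
    o=ctrl.get_obs(); print(o["time_s"],o["ee_pos"].round(4),np.degrees(o["eef_rot"]).round(2),o["force"].round(1),o["moment"].round(3),o["grip_width"].round(4))
                                                                                                                                        ^^^^^^^^^^^^^^^^^^^^^
AttributeError: 'float' object has no attribute 'round'
```

View pics/w2.png

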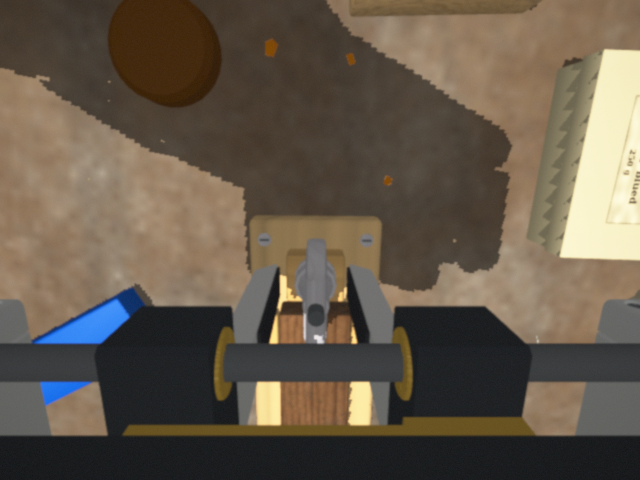

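```bash
sed -i 's/o\["grip_width"\].round(4)/round(o["grip_width"],4)/' s.py; python3 s.py
```

```text
2.5167 [ 0.517  -0.0882  0.0597] [1.7994e+02 2.0000e-02 1.0082e+02] [1.2 0.3 0.4] [-0.031  0.061 -0.067] 0.0357
Mz axis -0.07336042686952839 yawdev rad 0.009054947302664207
```

Emit:
jog_arm(
  moves=[
    [[0.5, -2.5, -1], [0, 0, -0.05], 36],
    [[1, -5, -1.5], [0, 0, -0.1], 30],
    [[1, -5, -1.5], [0, 0, -0.1], 24],
    [[1, -5, -1.5], [0, 0, -0.1], 20],
    [[1, -5, -1.5], [0, 0, -0.1], 20],
  ],
)

```text
time_s: 2.93
ee_pos: [0.5178, -0.0941, 0.0573]
eef_rot: [3.141, 0.0, 1.749]
force: [-0.3, 0.1, -0.4]
grip_width: 0.0202
```

```bash
python3 s.py;python3 -c "
from h import *
c=cam('wrist');crop(c,250,230,390,360,5,'w3')"
```

```text
2.9333 [ 0.5178 -0.0941  0.0573] [1.7998e+02 1.0000e-02 1.0023e+02] [-0.3  0.1 -0.4] [-0.034  0.013  0.009] 0.0202
Mz axis 0.009113971095043109 yawdev rad -0.0012970750172027756
```

View pics/w3.png

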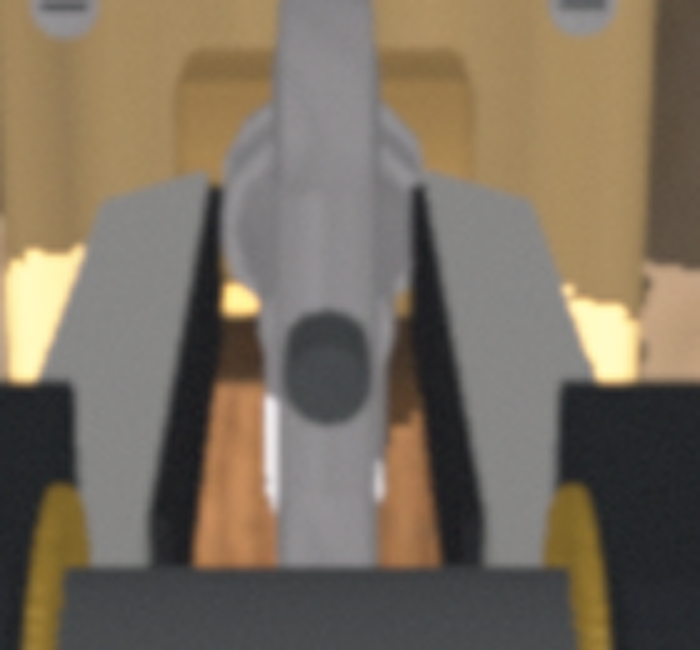

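Emit:
jog_arm(
  moves=[
    [[0, 0, 0], [0, 0, 0], 14],
    [[0, 0, 0], [0, 0, 0], 8],
    [[0, 0, 0], [0, 0, 0], 5],
    [[0, 0, 0], [0, 0, 0], 5],
  ],
  squeeze=15,
)

```text
time_s: 3.32
ee_pos: [0.5185, -0.0939, 0.0571]
eef_rot: [3.14, 0.0, 1.749]
force: [6.9, 1.1, -4.2]
grip_width: 0.0096
```

```bash
python3 s.py
```

```text
3.3167 [ 0.5185 -0.0939  0.0571] [1.7988e+02 2.0000e-02 1.0024e+02] [ 6.9  1.1 -4.2] [ 0.184 -1.122  0.002] 0.0096
Mz axis 0.0049677935756859935 yawdev rad -0.0011038718989979657
```

Emit:
jog_arm(
  moves=[
    [[1.2, 0.2, 0], [0, 0, 0], 5],
    [[1.2, 0.2, 0], [0, 0, 0], 5],
    [[1.2, 0.2, 0], [0, 0, 0], 5],
  ],
  squeeze=28,
)

```text
time_s: 3.57
ee_pos: [0.5188, -0.0938, 0.057]
eef_rot: [-3.141, -0.0, 1.749]
force: [-2.0, -1.8, 2.9]
grip_width: 0.0094
```

```bash
python3 s.py
```

```text
3.5667 [ 0.5188 -0.0938  0.057 ] [-179.98   -0.    100.24] [-2.  -1.8  2.9] [-0.082  0.408 -0.02 ] 0.0094
Mz axis -0.022563109896904868 yawdev rad -0.0010824525328052559
```

Emit:
jog_arm(
  moves=[
    [[0, 0, 0], [0, 0, 0.4], 5],
    [[0, 0, 0], [0, 0, 0.8], 5],
    [[0, 0, 0], [0, 0, 1.0], 5],
    [[0, 0, 0], [0, 0, 1.0], 5],
  ],
)

```text
time_s: 3.9
ee_pos: [0.5189, -0.0938, 0.057]
eef_rot: [3.142, -0.0, 1.837]
force: [-0.8, -0.6, 2.2]
grip_width: 0.0101
```

```bash
python3 s.py
```

```text
3.9 [ 0.5189 -0.0938  0.057 ] [180.    -0.   105.26] [-0.8 -0.6  2.2] [-0.076  0.386 -0.107] 0.0101
Mz axis -0.10804583234553376 yawdev rad 0.08657953907917548
```

Emit:
jog_arm(
  moves=[
    [[0, 0, 0], [0, 0, 0.2], 5],
    [[0, 0, 0], [0, 0, 0.4], 5],
    [[0, 0, 0], [0, 0, 0.4], 5],
  ],
)

```text
time_s: 4.15
ee_pos: [0.5189, -0.0938, 0.057]
eef_rot: [3.142, -0.0, 1.873]
force: [-2.1, 0.5, 2.9]
grip_width: 0.01
```

```bash
python3 s.py;python3 -c "
from h import *
c=cam('wrist');crop(c,250,230,390,360,5,'w4')"
```

```text
4.15 [ 0.5189 -0.0938  0.057 ] [180.   -0.  107.3] [-2.1  0.5  2.9] [-0.079  0.341 -0.189] 0.01
Mz axis -0.1896655479657392 yawdev rad 0.12211182760940775
```

View pics/w4.png

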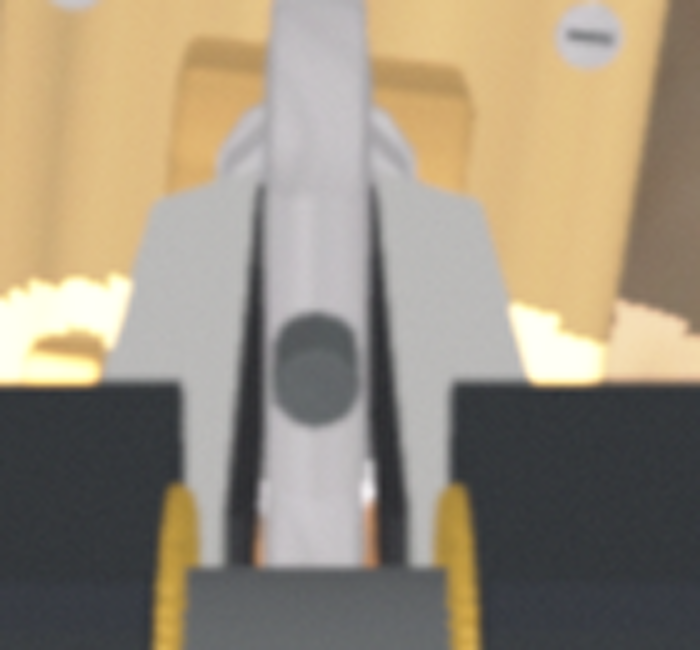

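Emit:
jog_arm(
  moves=[
    [[0, 0, 0], [0, 0, 0.2], 5],
    [[0, 0, 0], [0, 0, 0.4], 5],
    [[0, 0, 0], [0, 0, 0.4], 5],
  ],
)

```text
time_s: 4.45
ee_pos: [0.5189, -0.0938, 0.057]
eef_rot: [3.141, 0.0, 1.908]
force: [-1.9, -0.5, 3.6]
grip_width: 0.0099
```

```bash
python3 s.py
```

```text
4.45 [ 0.5189 -0.0938  0.057 ] [179.99   0.   109.32] [-1.9 -0.5  3.6] [-0.077  0.324 -0.275] 0.0099
Mz axis -0.27610053526035944 yawdev rad 0.15747064472917605
```

Emit:
jog_arm(
  moves=[
    [[0, 0, 0], [0, 0, 0.15], 5],
    [[0, 0, 0], [0, 0, 0.2], 5],
    [[0, 0, 0], [0, 0, 0.2], 5],
  ],
)

```text
time_s: 4.7
ee_pos: [0.5189, -0.0938, 0.057]
eef_rot: [3.141, 0.0, 1.924]
force: [-1.2, 0.4, 3.0]
grip_width: 0.01
```

```bash
python3 s.py
```

```text
4.7 [ 0.5189 -0.0938  0.057 ] [179.99   0.   110.26] [-1.2  0.4  3. ] [-0.013  0.301 -0.252] 0.01
Mz axis -0.25176010098566504 yawdev rad 0.1738049701946598
```

Emit:
jog_arm(
  moves=[
    [[0, 0, 0], [0, 0, 0.15], 5],
    [[0, 0, 0], [0, 0, 0.3], 5],
    [[0, 0, 0], [0, 0, 0.3], 5],
  ],
)

```text
time_s: 4.95
ee_pos: [0.5189, -0.0938, 0.057]
eef_rot: [3.141, 0.0, 1.951]
force: [-1.7, 0.9, 3.7]
grip_width: 0.0098
```

```bash
python3 s.py
```

```text
4.95 [ 0.5189 -0.0938  0.057 ] [179.99   0.   111.81] [-1.7  0.9  3.7] [ 0.023  0.207 -0.36 ] 0.0098
Mz axis -0.35912529942056165 yawdev rad 0.2008027575621072
```

Emit:
jog_arm(
  moves=[
    [[0, 0, 0], [0, 0, -0.9], 5],
    [[0, 0, 0], [0, 0, -1.8], 5],
    [[0, 0, 0], [0, 0, -2.7], 5],
    [[0, 0, 0], [0, 0, -3.5], 5],
    [[0, 0, 0], [0, 0, -3.5], 5],
  ],
)

```text
time_s: 5.37
ee_pos: [0.5187, -0.0939, 0.057]
eef_rot: [-3.141, 0.0, 1.642]
force: [-3.0, -0.2, 5.1]
grip_width: 0.0096
```

```bash
python3 s.py
```

```text
5.3667 [ 0.5187 -0.0939  0.057 ] [-1.7997e+02  1.0000e-02  9.4080e+01] [-3.  -0.2  5.1] [-0.081  0.64   0.195] 0.0096
Mz axis 0.19376070312985752 yawdev rad -0.10849843029782091
```

Emit:
jog_arm(
  moves=[
    [[0, 0, 0], [0, 0, -0.3], 5],
    [[0, 0, 0], [0, 0, -0.6], 5],
    [[0, 0, 0], [0, 0, -0.6], 5],
  ],
)

```text
time_s: 5.62
ee_pos: [0.5187, -0.0938, 0.0569]
eef_rot: [-3.141, 0.0, 1.594]
force: [-2.9, -0.4, 5.5]
grip_width: 0.0099
```

```bash
python3 s.py
```

```text
5.6167 [ 0.5187 -0.0938  0.0569] [-1.7997e+02  1.0000e-02  9.1340e+01] [-2.9 -0.4  5.5] [-0.079  0.665  0.301] 0.0099
Mz axis 0.2998023498641059 yawdev rad -0.15636235573637425
```

Emit:
jog_arm(
  moves=[
    [[0, 0, 0], [0, 0, -0.15], 5],
    [[0, 0, 0], [0, 0, -0.3], 5],
    [[0, 0, 0], [0, 0, -0.3], 5],
  ],
)

```text
time_s: 5.87
ee_pos: [0.5187, -0.0938, 0.057]
eef_rot: [-3.141, 0.0, 1.569]
force: [-3.5, -0.8, 5.8]
grip_width: 0.0101
```

```bash
python3 s.py
```

```text
5.8667 [ 0.5187 -0.0938  0.057 ] [-1.7997e+02  2.0000e-02  8.9900e+01] [-3.5 -0.8  5.8] [-0.067  0.725  0.328] 0.0101
Mz axis 0.32630180165350475 yawdev rad -0.18158087414953483
```

Emit:
jog_arm(
  moves=[
    [[0, 0, 0], [0, 0, -0.15], 5],
    [[0, 0, 0], [0, 0, -0.2], 5],
    [[0, 0, 0], [0, 0, -0.2], 5],
  ],
)

```text
time_s: 6.12
ee_pos: [0.5187, -0.0938, 0.057]
eef_rot: [-3.141, 0.0, 1.552]
force: [-3.6, -0.2, 5.8]
grip_width: 0.0096
```

```bash
python3 s.py
```

```text
6.1167 [ 0.5187 -0.0938  0.057 ] [-1.7997e+02  1.0000e-02  8.8920e+01] [-3.6 -0.2  5.8] [-0.068  0.746  0.309] 0.0096
Mz axis 0.30789415866056213 yawdev rad -0.1985760492779507
```

Emit:
jog_arm(
  moves=[
    [[0, 0, 0], [0, 0, -0.15], 5],
    [[0, 0, 0], [0, 0, -0.2], 5],
    [[0, 0, 0], [0, 0, -0.2], 5],
  ],
)

```text
time_s: 6.37
ee_pos: [0.5187, -0.0939, 0.057]
eef_rot: [-3.141, 0.0, 1.535]
force: [-3.0, -0.2, 5.8]
grip_width: 0.0096
```

```bash
python3 s.py
```

```text
6.3667 [ 0.5187 -0.0939  0.057 ] [-1.7997e+02  2.0000e-02  8.7920e+01] [-3.  -0.2  5.8] [-0.071  0.75   0.369] 0.0096
Mz axis 0.36751579976930165 yawdev rad -0.21599238206593752
```

Emit:
jog_arm(
  moves=[
    [[0, 0, 0], [0, 0, 1.0], 5],
    [[0, 0, 0], [0, 0, 2.0], 5],
    [[0, 0, 0], [0, 0, 3.0], 5],
    [[0, 0, 0], [0, 0, 4.0], 5],
    [[0, 0, 0], [0, 0, 4.2], 5],
  ],
)

```text
time_s: 6.78
ee_pos: [0.5189, -0.0938, 0.057]
eef_rot: [3.141, 0.0, 1.904]
force: [-1.1, 0.0, 3.1]
grip_width: 0.0098
```

```bash
python3 s.py
```

```text
6.7833 [ 0.5189 -0.0938  0.057 ] [179.99   0.   109.11] [-1.1  0.   3.1] [-0.042  0.337 -0.301] 0.0098
Mz axis -0.3009779853835502 yawdev rad 0.15372945577019625
```

Emit:
jog_arm(
  moves=[
    [[0, 0, 0], [0, 0, 0.2], 5],
    [[0, 0, 0], [0, 0, 0.4], 5],
    [[0, 0, 0], [0, 0, 0.4], 5],
  ],
)

```text
time_s: 7.03
ee_pos: [0.5189, -0.0938, 0.057]
eef_rot: [3.141, -0.0, 1.933]
force: [-1.3, 0.5, 2.9]
grip_width: 0.0099
```

```bash
python3 s.py
```

```text
7.0333 [ 0.5189 -0.0938  0.057 ] [179.99  -0.   110.75] [-1.3  0.5  2.9] [ 0.021  0.226 -0.371] 0.0099
Mz axis -0.371267774549511 yawdev rad 0.18237531441954058
```

Emit:
jog_arm(
  moves=[
    [[0, 0, 0], [0, 0, 0.15], 5],
    [[0, 0, 0], [0, 0, 0.15], 5],
  ],
)

```text
time_s: 7.2
ee_pos: [0.5189, -0.0938, 0.057]
eef_rot: [3.141, 0.0, 1.946]
force: [-0.4, 0.8, 4.0]
grip_width: 0.01
```

```bash
python3 s.py
```

```text
7.2 [ 0.5189 -0.0938  0.057 ] [179.99   0.   111.51] [-0.4  0.8  4. ] [ 0.096  0.222 -0.293] 0.01
Mz axis -0.2925426535140525 yawdev rad 0.19564628716192622
```

Emit:
jog_arm(
  moves=[
    [[0, 0, 0], [0, 0, 0.15], 5],
    [[0, 0, 0], [0, 0, 0.2], 5],
    [[0, 0, 0], [0, 0, 0.2], 5],
  ],
)

```text
time_s: 7.45
ee_pos: [0.5189, -0.0938, 0.057]
eef_rot: [3.141, 0.0, 1.964]
force: [-0.5, 1.4, 4.0]
grip_width: 0.0101
```

```bash
python3 s.py
```

```text
7.45 [ 0.5189 -0.0938  0.057 ] [179.99   0.   112.5 ] [-0.5  1.4  4. ] [ 0.045  0.176 -0.367] 0.0101
Mz axis -0.36597437865732513 yawdev rad 0.2129409106124429
```

Emit:
jog_arm(
  moves=[
    [[0, 0, 0], [0, 0, 0.1], 5],
    [[0, 0, 0], [0, 0, 0.1], 5],
    [[0, 0, 0], [0, 0, 0.1], 5],
  ],
)

```text
time_s: 7.7
ee_pos: [0.5189, -0.0938, 0.057]
eef_rot: [3.141, 0.0, 1.972]
force: [0.6, 0.6, 5.3]
grip_width: 0.01
```

```bash
python3 s.py
```

```text
7.7 [ 0.5189 -0.0938  0.057 ] [179.99   0.   112.98] [0.6 0.6 5.3] [ 0.108  0.094 -0.416] 0.01
Mz axis -0.41577189877209986 yawdev rad 0.22138626334608968
```

Emit:
jog_arm(
  moves=[
    [[0, 0, 0], [0, 0, -1.1], 5],
    [[0, 0, 0], [0, 0, -2.2], 5],
    [[0, 0, 0], [0, 0, -3.3], 5],
    [[0, 0, 0], [0, 0, -4.3], 5],
    [[0, 0, 0], [0, 0, -4.6], 5],
  ],
)

```text
time_s: 8.12
ee_pos: [0.5187, -0.0939, 0.057]
eef_rot: [-3.141, 0.0, 1.566]
force: [-1.2, -0.4, 6.1]
grip_width: 0.0098
```

```bash
python3 s.py
```

```text
8.1167 [ 0.5187 -0.0939  0.057 ] [-1.7997e+02  2.0000e-02  8.9730e+01] [-1.2 -0.4  6.1] [0.007 0.508 0.306] 0.0098
Mz axis 0.305445976188844 yawdev rad -0.18456082662575257
```

Emit:
jog_arm(
  moves=[
    [[0, 0, 0], [0, 0, -0.2], 5],
    [[0, 0, 0], [0, 0, -0.4], 5],
    [[0, 0, 0], [0, 0, -0.4], 5],
  ],
)

```text
time_s: 8.37
ee_pos: [0.5186, -0.0939, 0.057]
eef_rot: [-3.141, 0.0, 1.536]
force: [-3.0, 0.4, 5.7]
grip_width: 0.0099
```

```bash
python3 s.py
```

```text
8.3667 [ 0.5186 -0.0939  0.057 ] [-1.7996e+02  2.0000e-02  8.7980e+01] [-3.   0.4  5.7] [0.008 0.585 0.359] 0.0099
Mz axis 0.3578963582794941 yawdev rad -0.21503752269722565
```

Emit:
jog_arm(
  moves=[
    [[0, 0, 0], [0, 0, -0.15], 5],
    [[0, 0, 0], [0, 0, -0.15], 5],
  ],
)

```text
time_s: 8.53
ee_pos: [0.5186, -0.0939, 0.057]
eef_rot: [-3.141, 0.0, 1.523]
force: [-1.9, -0.4, 5.0]
grip_width: 0.01
```

```bash
python3 s.py
```

```text
8.5333 [ 0.5186 -0.0939  0.057 ] [-1.7996e+02  2.0000e-02  8.7250e+01] [-1.9 -0.4  5. ] [0.089 0.591 0.324] 0.01
Mz axis 0.322815456708633 yawdev rad -0.22780712107418544
```

Emit:
jog_arm(
  moves=[
    [[0, 0, 0], [0, 0, -0.2], 5],
    [[0, 0, 0], [0, 0, -0.2], 5],
    [[0, 0, 0], [0, 0, -0.2], 5],
  ],
)

```text
time_s: 8.78
ee_pos: [0.5186, -0.0939, 0.0569]
eef_rot: [-3.141, 0.0, 1.506]
force: [-2.4, -0.1, 6.7]
grip_width: 0.0098
```

```bash
python3 s.py
```

```text
8.7833 [ 0.5186 -0.0939  0.0569] [-1.7996e+02  2.0000e-02  8.6290e+01] [-2.4 -0.1  6.7] [0.037 0.597 0.403] 0.0098
Mz axis 0.4017148256780278 yawdev rad -0.24456668378585356
```

Emit:
jog_arm(
  moves=[
    [[0, 0, 0], [0, 0, 1.2], 5],
    [[0, 0, 0], [0, 0, 2.4], 5],
    [[0, 0, 0], [0, 0, 3.6], 5],
    [[0, 0, 0], [0, 0, 4.7], 5],
    [[0, 0, 0], [0, 0, 5.0], 5],
  ],
)

```text
time_s: 9.2
ee_pos: [0.5189, -0.0938, 0.057]
eef_rot: [3.141, 0.0, 1.947]
force: [0.2, 0.9, 4.9]
grip_width: 0.0096
```

```bash
python3 s.py
```

```text
9.2 [ 0.5189 -0.0938  0.057 ] [179.99   0.   111.57] [0.2 0.9 4.9] [ 0.08   0.079 -0.348] 0.0096
Mz axis -0.34691491562559595 yawdev rad 0.196733106102992
```

Emit:
jog_arm(
  moves=[
    [[0, 0, 0], [0, 0, 0.2], 5],
    [[0, 0, 0], [0, 0, 0.2], 5],
    [[0, 0, 0], [0, 0, 0.2], 5],
  ],
)

```text
time_s: 9.45
ee_pos: [0.5189, -0.0938, 0.057]
eef_rot: [3.141, 0.0, 1.958]
force: [-0.4, 1.2, 3.3]
grip_width: 0.0097
```

```bash
python3 s.py
```

```text
9.45 [ 0.5189 -0.0938  0.057 ] [179.99   0.   112.17] [-0.4  1.2  3.3] [ 0.094  0.063 -0.315] 0.0097
Mz axis -0.3137873579918166 yawdev rad 0.20718803834688382
```

Emit:
jog_arm(
  moves=[
    [[0, 0, 0], [0, 0, 0.2], 5],
    [[0, 0, 0], [0, 0, 0.3], 5],
    [[0, 0, 0], [0, 0, 0.3], 5],
  ],
)

```text
time_s: 9.7
ee_pos: [0.5189, -0.0938, 0.057]
eef_rot: [3.141, 0.0, 1.986]
force: [0.2, 1.9, 4.4]
grip_width: 0.0099
```

```bash
python3 s.py
```

```text
9.7 [ 0.5189 -0.0938  0.057 ] [179.99   0.   113.77] [0.2 1.9 4.4] [ 0.105  0.02  -0.338] 0.0099
Mz axis -0.33652240262984146 yawdev rad 0.23506069357816273
```

Emit:
jog_arm(
  moves=[
    [[0, 0, 0], [0, 0, 0.2], 5],
    [[0, 0, 0], [0, 0, 0.2], 5],
    [[0, 0, 0], [0, 0, 0.2], 5],
  ],
)

```text
time_s: 9.95
ee_pos: [0.5189, -0.0938, 0.057]
eef_rot: [3.141, 0.0, 2.003]
force: [1.8, 1.9, 4.2]
grip_width: 0.0102
```

```bash
python3 s.py
```

```text
9.95 [ 0.5189 -0.0938  0.057 ] [179.99   0.   114.74] [1.8 1.9 4.2] [ 0.155 -0.129 -0.397] 0.0102
Mz axis -0.3946819648797846 yawdev rad 0.25194405017952404
```

Emit:
jog_arm(
  moves=[
    [[0, 0, 0], [0, 0, 0.1], 5],
    [[0, 0, 0], [0, 0, 0.1], 5],
  ],
)

```text
time_s: 10.12
ee_pos: [0.5189, -0.0938, 0.057]
eef_rot: [3.141, 0.0, 2.012]
force: [0.8, 2.4, 3.9]
grip_width: 0.0098
```

```bash
python3 s.py
```

```text
10.1167 [ 0.5189 -0.0938  0.057 ] [179.99   0.   115.27] [0.8 2.4 3.9] [ 0.239 -0.135 -0.434] 0.0098
Mz axis -0.43163050687872123 yawdev rad 0.261296319335659
```

Clearly on the stop. Reversing.

Emit:
jog_arm(
  moves=[
    [[0, 0, 0], [0, 0, -1.2], 5],
    [[0, 0, 0], [0, 0, -2.4], 5],
    [[0, 0, 0], [0, 0, -3.6], 5],
    [[0, 0, 0], [0, 0, -4.8], 5],
    [[0, 0, 0], [0, 0, -5.3], 5],
  ],
)

```text
time_s: 10.53
ee_pos: [0.5186, -0.0939, 0.057]
eef_rot: [-3.141, 0.0, 1.544]
force: [-2.4, 0.5, 5.6]
grip_width: 0.0098
```

```bash
python3 s.py
```

```text
10.5333 [ 0.5186 -0.0939  0.057 ] [-1.7996e+02  2.0000e-02  8.8440e+01] [-2.4  0.5  5.6] [0.064 0.386 0.323] 0.0098
Mz axis 0.32244162423357764 yawdev rad -0.20695134727137732
```

Emit:
jog_arm(
  moves=[
    [[0, 0, 0], [0, 0, -0.3], 5],
    [[0, 0, 0], [0, 0, -0.5], 5],
    [[0, 0, 0], [0, 0, -0.5], 5],
  ],
)

```text
time_s: 10.78
ee_pos: [0.5186, -0.0939, 0.057]
eef_rot: [-3.141, 0.0, 1.505]
force: [-1.2, 0.3, 5.3]
grip_width: 0.0099
```

```bash
python3 s.py
```

```text
10.7833 [ 0.5186 -0.0939  0.057 ] [-1.7996e+02  3.0000e-02  8.6230e+01] [-1.2  0.3  5.3] [0.054 0.458 0.347] 0.0099
Mz axis 0.34634444371552714 yawdev rad -0.2455058032077817
```

Emit:
jog_arm(
  moves=[
    [[0, 0, 0], [0, 0, -0.2], 5],
    [[0, 0, 0], [0, 0, -0.25], 5],
    [[0, 0, 0], [0, 0, -0.25], 5],
  ],
)

```text
time_s: 11.03
ee_pos: [0.5186, -0.0939, 0.0569]
eef_rot: [-3.141, 0.0, 1.484]
force: [-2.0, 0.3, 6.5]
grip_width: 0.0101
```

```bash
python3 s.py
```

```text
11.0333 [ 0.5186 -0.0939  0.0569] [-1.7995e+02  3.0000e-02  8.5030e+01] [-2.   0.3  6.5] [0.143 0.477 0.408] 0.0101
Mz axis 0.4078352764413134 yawdev rad -0.2664561151190399
```

Emit:
jog_arm(
  moves=[
    [[0, 0, 0], [0, 0, 1.2], 5],
    [[0, 0, 0], [0, 0, 2.4], 5],
    [[0, 0, 0], [0, 0, 3.6], 5],
    [[0, 0, 0], [0, 0, 4.8], 5],
    [[0, 0, 0], [0, 0, 5.5], 5],
  ],
)

```text
time_s: 11.45
ee_pos: [0.5189, -0.0938, 0.057]
eef_rot: [-3.142, 0.0, 1.97]
force: [0.9, 1.2, 5.3]
grip_width: 0.0099
```

```bash
python3 s.py
```

```text
11.45 [ 0.5189 -0.0938  0.057 ] [-1.8000e+02  1.0000e-02  1.1285e+02] [0.9 1.2 5.3] [ 0.228 -0.149 -0.033] 0.0099
Mz axis -0.031217143586193725 yawdev rad 0.2190172520999798
```

It is free (0.03 N m where it used to drag at about 0.3). Turning it on.

Emit:
jog_arm(
  moves=[
    [[0, 0, 0], [0, 0, 0.6], 5],
    [[0, 0, 0], [0, 0, 1.2], 5],
    [[0, 0, 0], [0, 0, 1.8], 5],
    [[0, 0, 0], [0, 0, 2.4], 5],
    [[0, 0, 0], [0, 0, 3.0], 5],
  ],
)

```text
time_s: 11.87
ee_pos: [0.5191, -0.0937, 0.057]
eef_rot: [3.141, 0.0, 2.228]
force: [3.0, 2.0, 2.9]
grip_width: 0.01
```

```bash
python3 s.py
```

```text
11.8667 [ 0.5191 -0.0937  0.057 ] [1.7998e+02 2.0000e-02 1.2766e+02] [3.  2.  2.9] [ 0.402 -0.411 -0.069] 0.01
Mz axis -0.06624946379809712 yawdev rad 0.4775868221770212
```

Emit:
jog_arm(
  moves=[
    [[0, 0, 0], [0, 0, 1.0], 5],
    [[0, 0, 0], [0, 0, 2.0], 5],
    [[0, 0, 0], [0, 0, 3.0], 5],
    [[0, 0, 0], [0, 0, 4.0], 5],
    [[0, 0, 0], [0, 0, 5.0], 5],
  ],
)

```text
time_s: 12.28
ee_pos: [0.5193, -0.0935, 0.057]
eef_rot: [3.141, 0.001, 2.666]
force: [4.0, 4.8, 1.8]
grip_width: 0.0099
```

```bash
python3 s.py
```

```text
12.2833 [ 0.5193 -0.0935  0.057 ] [1.7996e+02 4.0000e-02 1.5276e+02] [4.  4.8 1.8] [ 0.845 -0.738 -0.006] 0.0099
Mz axis 0.0003832590130240215 yawdev rad 0.9156152509983642
```

Emit:
jog_arm(
  moves=[
    [[0.3, 0.3, 0], [0, 0, 1.0], 5],
    [[0.4, 0.5, 0], [0, 0, 2.2], 5],
    [[0.4, 0.5, 0], [0, 0, 3.4], 5],
    [[0.4, 0.5, 0], [0, 0, 4.6], 5],
    [[0.4, 0.5, 0], [0, 0, 5.6], 5],
  ],
)

```text
time_s: 12.7
ee_pos: [0.5194, -0.093, 0.057]
eef_rot: [3.141, 0.0, -3.127]
force: [1.5, 3.6, 2.8]
grip_width: 0.0101
```

```bash
python3 s.py; python3 -c "
from h import *
c=cam('top');crop(c,330,230,460,310,6,'t3')
c=cam('wrist');cv2.imwrite('pics/w5.png',c['img'])"
```

```text
12.7 [ 0.5194 -0.093   0.057 ] [ 1.7998e+02  2.0000e-02 -1.7917e+02] [1.5 3.6 2.8] [ 0.866 -0.397  0.004] 0.0101
Mz axis 0.00870681674816046 yawdev rad -4.877703251485416
```

View pics/w5.png

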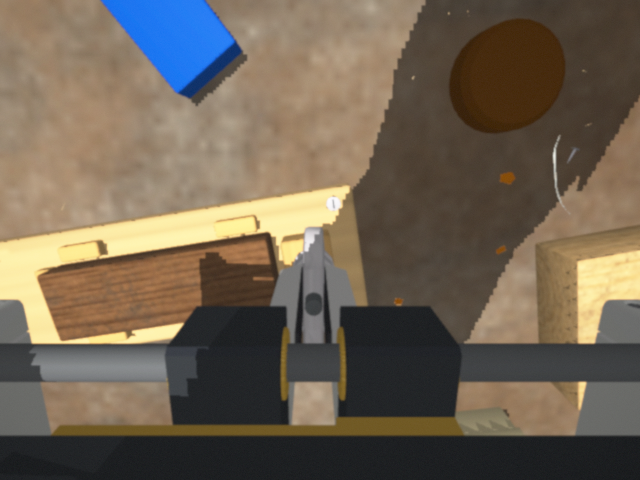

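The bar stands about 80° round and the tongue is clear of the offcut. Releasing and rising.

Emit:
jog_arm(
  moves=[
    [[0, 0, 0], [0, 0, 0], 20],
    [[0, 0, 0], [0, 0, 0], 30],
    [[0, 0, 0], [0, 0, 0], 30],
    [[0, 0, 30], [0, 0, 0], 34],
    [[0, 0, 65], [0, 0, 0], 40],
  ],
)

```text
time_s: 13.22
ee_pos: [0.5177, -0.0932, 0.1205]
eef_rot: [3.14, -0.006, -3.135]
force: [0.4, -0.4, -0.7]
grip_width: 0.0375
```

```bash
python3 s.py; python3 -c "
from h import *
c=cam('wrist');cv2.imwrite('pics/w6.png',c['img'])"
```

```text
13.2167 [ 0.5177 -0.0932  0.1205] [ 179.94   -0.32 -179.61] [ 0.4 -0.4 -0.7] [ 0.019 -0.008  0.018] 0.0375
Mz axis 0.01771103380689484 yawdev rad -4.885303244066845
```

View pics/w6.png

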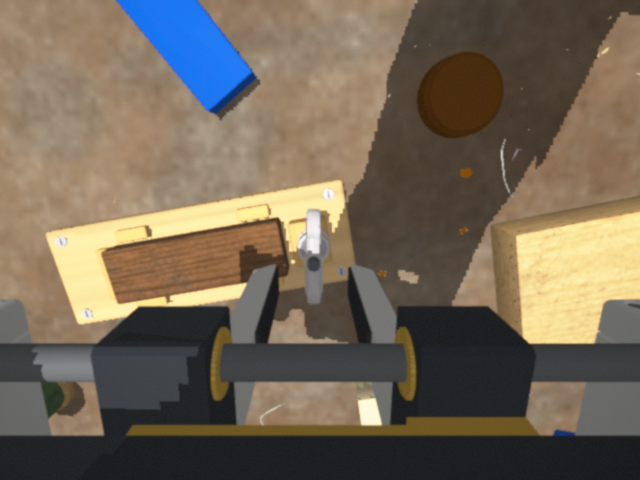

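Emit:
jog_arm(
  moves=[
    [[4, -20, 10], [0, 0, -1.2], 50],
    [[7, -38, 20], [0, 0, -2.4], 60],
    [[10, -56, 25], [0, 0, -3.6], 62],
    [[14, -74, 25], [0, 0, -4.8], 62],
    [[18, -94, 25], [0, 0, -6.0], 62],
  ],
)

```text
time_s: 13.68
ee_pos: [0.5373, -0.1882, 0.1471]
eef_rot: [-3.141, 0.0, 2.62]
force: [0.3, -0.1, 0.7]
grip_width: 0.0619
```

Emit:
jog_arm(
  moves=[
    [[0, 0, 0], [0, 0, -1.3], 62],
    [[0, 0, 0], [0, 0, -2.6], 62],
    [[0, 0, 0], [0, 0, -3.9], 62],
    [[0, 0, 0], [0, 0, -5.2], 62],
    [[0, 0, 0], [0, 0, -6.5], 62],
  ],
)

```text
time_s: 14.1
ee_pos: [0.537, -0.1875, 0.1465]
eef_rot: [-3.141, -0.0, 2.052]
force: [1.3, 0.5, -0.3]
grip_width: 0.0618
```

Emit:
jog_arm(
  moves=[
    [[0, 0, 0], [0, 0, -1.2], 62],
    [[0, 0, 0], [0, 0, -2.4], 62],
    [[0, 0, 0], [0, 0, -3.5], 62],
    [[0, 0, 0], [0, 0, -3.5], 62],
  ],
)

```text
time_s: 14.43
ee_pos: [0.5371, -0.1875, 0.1466]
eef_rot: [-3.141, -0.0, 1.748]
force: [-0.9, -0.5, -0.1]
grip_width: 0.0621
```

```bash
python3 s.py; python3 -c "
from h import *
c=cam('wrist');cv2.imwrite('pics/w7.png',c['img']);print(proj(c,[.5355,-.187,.04]))
for a in(-22.5,22.5):
  for b in (-70,70):
    t=np.radians(10.3);X=np.array([np.cos(t),np.sin(t)]);Y=np.array([-np.sin(t),np.cos(t)])
    print(a,b,proj(c,[*(np.array([.5355,-.187])+a/1e3*X+b/1e3*Y),.04]))"
```

```text
14.4333 [ 0.5371 -0.1875  0.1466] [-179.97   -0.    100.16] [-0.9 -0.5 -0.1] [-0.068  0.078  0.011] 0.0621
Mz axis -0.08336272878335597 yawdev rad -0.0025176498423786775
[312.46695727 233.43264356]
-22.5 -70 [287.31108279 310.300781  ]
-22.5 70 [283.70761651 147.34303844]
22.5 -70 [338.11171781 310.19891325]
22.5 70 [340.69418007 147.17946862]
```

View pics/w7.png

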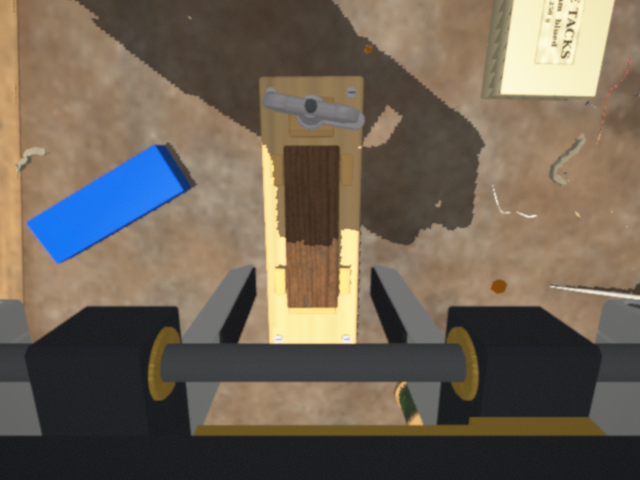

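The offcut corners seen, (284,147), (339,147), (339,307) and (288,307), match the prediction to within 2 px. The nut bar stands crosswise at (312,105), so the tongue is clear. Descending.

Emit:
jog_arm(
  moves=[
    [[-1.3, 0.4, -35], [0, 0, 0.03], 60],
    [[-1.3, 0.4, -70], [0, 0, 0.03], 60],
    [[-1.3, 0.4, -95], [0, 0, 0.03], 60],
    [[-1.3, 0.4, -110], [0, 0, 0.03], 60],
    [[-1.3, 0.4, -117], [0, 0, 0.03], 60],
  ],
)

```text
time_s: 14.9
ee_pos: [0.5348, -0.1865, 0.0274]
eef_rot: [-3.138, -0.002, 1.759]
force: [0.5, 0.6, 0.4]
grip_width: 0.0603
```

```bash
python3 s.py
```

```text
14.9 [ 0.5348 -0.1865  0.0274] [-1.7982e+02 -1.1000e-01  1.0080e+02] [0.5 0.6 0.4] [-0.064  0.078  0.019] 0.0603
Mz axis 0.07802444264783967 yawdev rad 0.008726142411185744
```

Emit:
jog_arm(
  moves=[
    [[0, 0, -4], [0, 0, 0], 60],
    [[0, 0, -8], [0, 0, 0], 60],
    [[0, 0, -8], [0, 0, 0], 54],
    [[0, 0, -8], [0, 0, 0], 46],
    [[0, 0, -8], [0, 0, 0], 40],
  ],
  squeeze=15,
)

```text
time_s: 15.32
ee_pos: [0.5364, -0.1871, 0.0228]
eef_rot: [3.14, 0.001, 1.757]
force: [0.5, 0.5, 0.6]
grip_width: 0.0448
```

```bash
python3 s.py
```

```text
15.3167 [ 0.5364 -0.1871  0.0228] [1.7993e+02 4.0000e-02 1.0065e+02] [0.5 0.5 0.6] [-0.06   0.098 -0.077] 0.0448
Mz axis -0.019619978835869925 yawdev rad 0.006172061984819344
```

Emit:
jog_arm(
  moves=[
    [[0, 0, 0], [0, 0, 0], 38],
    [[0, 0, 0], [0, 0, 0], 38],
    [[0, 0, 5], [0, 0, 0], 38],
    [[0, 0, 15], [0, 0, 0], 38],
    [[0, 0, 30], [0, 0, 0], 38],
  ],
  squeeze=40,
)

```text
time_s: 15.73
ee_pos: [0.5354, -0.1866, 0.0519]
eef_rot: [-3.14, -0.001, 1.756]
force: [-0.2, -0.1, -0.8]
grip_width: 0.045
```

Emit:
jog_arm(
  moves=[
    [[0, 0, 20], [0, 0, 0], 38],
    [[0, 0, 40], [0, 0, 0], 38],
    [[0, 0, 55], [0, 0, 0], 38],
    [[0, 0, 60], [0, 0, 0], 38],
    [[0, 0, 60], [0, 0, 0], 38],
  ],
)

```text
time_s: 16.15
ee_pos: [0.5365, -0.1871, 0.1136]
eef_rot: [3.139, 0.001, 1.756]
force: [0.2, -0.5, -1.6]
grip_width: 0.0444
```

```bash
python3 s.py; python3 -c "
from h import *
c=cam('wrist');cv2.imwrite('pics/w8.png',c['img'])"
```

```text
16.15 [ 0.5365 -0.1871  0.1136] [1.7988e+02 8.0000e-02 1.0064e+02] [ 0.2 -0.5 -1.6] [-0.079  0.05   0.008] 0.0444
Mz axis 0.020531841454046993 yawdev rad 0.0058694126087290854
```

View pics/w8.png

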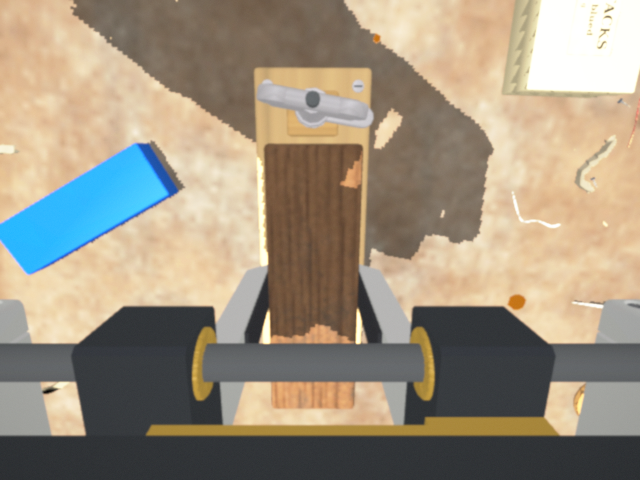

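Emit:
jog_arm(
  moves=[
    [[0, 10, 15], [0, 0, 0], 38],
    [[0, 35, 20], [0, 0, 0], 38],
    [[0, 65, 20], [0, 0, 0], 38],
    [[0, 95, 20], [0, 0, 0], 38],
    [[0, 125, 20], [0, 0, 0], 38],
  ],
)

```text
time_s: 16.62
ee_pos: [0.5352, -0.0606, 0.1307]
eef_rot: [-3.14, -0.001, 1.756]
force: [0.2, -0.3, -0.6]
grip_width: 0.0447
```

Emit:
jog_arm(
  moves=[
    [[0, 30, 0], [0, 0, 0], 38],
    [[0, 60, 0], [0, 0, 0], 38],
    [[0, 90, 0], [0, 0, 0], 38],
    [[0, 120, 0], [0, 0, 0], 38],
    [[0, 150, 0], [0, 0, 0.1], 38],
  ],
)

```text
time_s: 17.03
ee_pos: [0.5352, 0.0895, 0.1307]
eef_rot: [-3.14, -0.0, 1.765]
force: [0.7, 0.1, -0.6]
grip_width: 0.0441
```

Emit:
jog_arm(
  moves=[
    [[1, 30, 0], [0, 0, 0], 38],
    [[2, 60, -5], [0, 0, 0.1], 38],
    [[2, 80, -15], [0, 0, 0.1], 38],
    [[2, 88, -25], [0, 0, 0.1], 38],
    [[2, 88, -30], [0, 0, 0.1], 38],
  ],
)

```text
time_s: 17.45
ee_pos: [0.5368, 0.1771, 0.0994]
eef_rot: [-3.138, 0.0, 1.776]
force: [0.8, 0.3, -0.4]
grip_width: 0.0445
```

```bash
python3 s.py; python3 -c "
from h import *
c=cam('wrist');cv2.imwrite('pics/w9.png',c['img'])
t=np.radians(11.7);X=np.array([np.cos(t),np.sin(t)]);Y=np.array([-np.sin(t),np.cos(t)])
for a in(-52.5,52.5): print(proj(c,[*(np.array([.538,.176])+a/1e3*X+.11*Y),.042]))"
```

```text
17.45 [0.5368 0.1771 0.0994] [-1.7981e+02  1.0000e-02  1.0175e+02] [ 0.8  0.3 -0.4] [-0.062  0.062  0.001] 0.0445
Mz axis -0.2137105177731663 yawdev rad 0.025232646482566734
[232.82554446  84.64486826]
[400.11635814  84.624257  ]
```

View pics/w9.png

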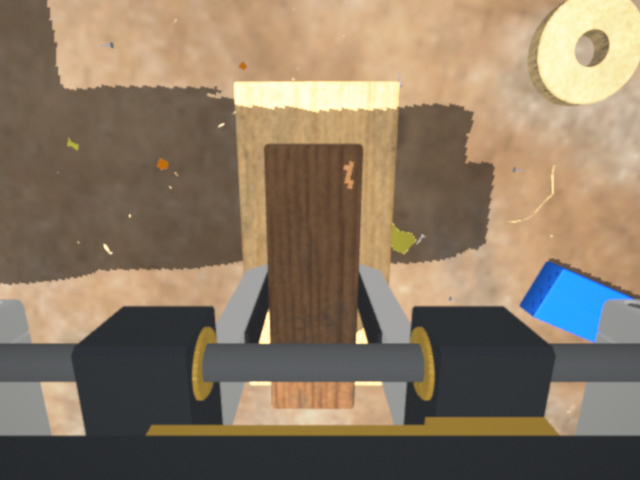

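The far pine corners, (235,82) and (398,81), agree with the prediction, and the offcut is centred over the block. Lowering.

Emit:
jog_arm(
  moves=[
    [[0, 0, -15], [0, 0, 0], 38],
    [[0, 0, -30], [0, 0, 0], 38],
    [[0, 0, -42], [0, 0, 0], 38],
    [[0, 0, -48], [0, 0, 0], 38],
    [[0, 0, -48], [0, 0, 0], 38],
  ],
)

```text
time_s: 17.92
ee_pos: [0.5375, 0.1751, 0.0526]
eef_rot: [-3.139, 0.0, 1.773]
force: [-1.1, -0.1, -0.9]
grip_width: 0.0446
```

Emit:
jog_arm(
  moves=[
    [[0, 0, -1.5], [0, 0, 0], 38],
    [[0, 0, -3], [0, 0, 0], 38],
    [[0, 0, -3], [0, 0, 0], 38],
  ],
)

```text
time_s: 18.17
ee_pos: [0.5382, 0.176, 0.0513]
eef_rot: [3.141, -0.0, 1.774]
force: [0.2, 0.1, -1.2]
grip_width: 0.0445
```

```bash
python3 s.py
```

```text
18.1667 [0.5382 0.176  0.0513] [179.96  -0.   101.63] [ 0.2  0.1 -1.2] [-0.052 -0.006  0.027] 0.0445
Mz axis -0.012059656991211212 yawdev rad 0.02323147537787351
```

Emit:
jog_arm(
  moves=[
    [[0, 0, -2], [0, 0, 0], 38],
    [[0, 0, -4], [0, 0, 0], 38],
    [[0, 0, -4], [0, 0, 0], 38],
  ],
)

```text
time_s: 18.42
ee_pos: [0.5381, 0.1761, 0.0469]
eef_rot: [3.141, -0.0, 1.774]
force: [0.7, -0.3, -0.9]
grip_width: 0.0444
```

```bash
python3 s.py
```

```text
18.4167 [0.5381 0.1761 0.0469] [179.98  -0.   101.64] [ 0.7 -0.3 -0.9] [-0.041  0.032 -0.001] 0.0444
Mz axis -0.18683979835208434 yawdev rad 0.023392973934585504
```

Emit:
jog_arm(
  moves=[
    [[0, 0, -0.5], [0, 0, 0], 38],
    [[0, 0, -1], [0, 0, 0], 38],
    [[0, 0, -1], [0, 0, 0], 38],
  ],
)

```text
time_s: 18.67
ee_pos: [0.538, 0.1762, 0.0468]
eef_rot: [3.141, 0.0, 1.774]
force: [-5.0, -1.0, 10.2]
grip_width: 0.045
```

```bash
python3 s.py
```

```text
18.6667 [0.538  0.1762 0.0468] [179.98   0.   101.65] [-5.  -1.  10.2] [-0.341  0.844  0.002] 0.045
Mz axis 1.322396864207615 yawdev rad 0.02349999241754297
```

Contact at 10 N. Opening gently, then rising.

Emit:
jog_arm(
  moves=[
    [[0, 0, 0.5], [0, 0, 0], 48],
    [[0, 0, 0.5], [0, 0, 0], 54],
    [[0, 0, 0.5], [0, 0, 0], 58],
    [[0, 0, 0.5], [0, 0, 0], 58],
    [[0, 0, 5], [0, 0, 0], 58],
  ],
)

```text
time_s: 19.08
ee_pos: [0.5375, 0.176, 0.0502]
eef_rot: [-3.14, 0.0, 1.774]
force: [0.3, 0.1, -0.1]
grip_width: 0.0583
```

Emit:
jog_arm(
  moves=[
    [[0, 0, 20], [0, 0, 0], 60],
    [[0, 0, 50], [0, 0, 0], 60],
    [[0, 0, 80], [0, 0, 0], 60],
    [[0, 0, 110], [0, 0, 0], 60],
    [[0, 0, 120], [0, 0, 0], 60],
  ],
)

```text
time_s: 19.5
ee_pos: [0.5392, 0.1765, 0.1757]
eef_rot: [3.136, -0.0, 1.774]
force: [0.0, 0.1, 0.7]
grip_width: 0.0604
```

```bash
python3 s.py; python3 -c "
from h import *
c=cam('wrist');cv2.imwrite('pics/w10.png',c['img'])
c=cam('scene');cv2.imwrite('pics/s10.png',c['img'])"
```

```text
19.5 [0.5392 0.1765 0.1757] [ 1.7966e+02 -2.0000e-02  1.0164e+02] [0.  0.1 0.7] [-0.08   0.007 -0.016] 0.0604
Mz axis -0.01819820362387949 yawdev rad 0.023355596885689556
```

View pics/w10.png

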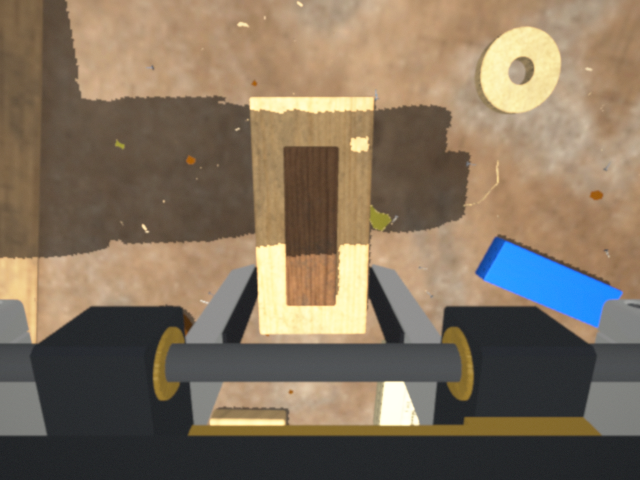

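View pics/s10.png

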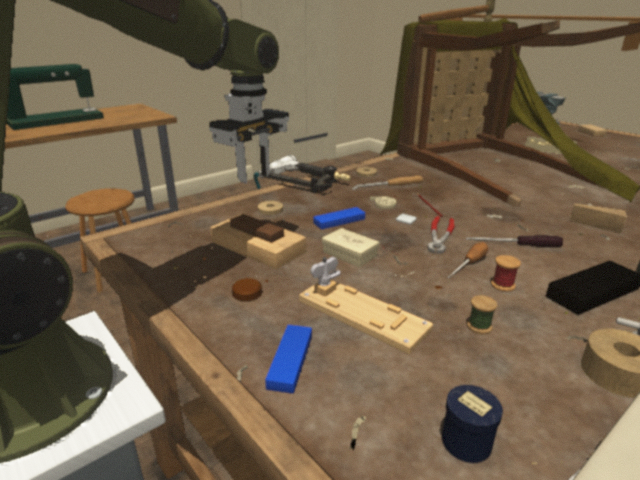

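The offcut, (284,147) to (337,305) in the wrist view, lies flat and centred on the pine block. The gripper is clear and the nut is still crosswise, at (325,270) in the scene view. The bystanders haven't moved. Handing in.

```bash
python3 -c "
from h import *
print(ctrl.hand_in())"; python3 s.py | head -1
```

```text
the job is handed in; nothing more can be done
None
the job is handed in; nothing more can be done
```

The job is done and handed in at about 19.6 s of the 72 s allowed; `hand_in` gives no verdict.

- **Wing nut:** I rocked it from stop to stop. It came free on the sixth reversal, when the moment fell from about 0.3 to 0.03 N m. The highest moment I read was 0.43 N m against the 0.5 N m at which the stud shears. I read it only at the end of each move. I then turned the nut to about 1.4 rad, going by the tool's yaw. The pictures show the bar crosswise and the tongue clear of the offcut.
- **Offcut:** I gripped it in the fence gap, lifted it out and set it down on the pine block, opening the jaws at about 10 N of contact.
- **Last checks:** The final pictures show the offcut flat and centred on the block to within a few millimetres, and the gripper clear. The pine block and the bystanders I could make out are where they started, by eye. No check failed or disagreed.

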